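# Slide the agitator shelf home into its runner notches

### The job

The top shelf of the platelet agitator has been left partly pulled out, with a jar and a sample case standing on it. With your fingertips, gently push its front lip to slide the shelf along its runners until you feel it drop into the locating notches and it sits level and fully down, then take your hand away. Do not lift the shelf or ram it, keep the jar and the case standing on it untouched, and leave everything else on the bench alone.

Things in the scene. Friction and masses are not known exactly. Their poses are not given: they have to be found in the camera images.
- agitator: Platelet agitator, fixed: white housing 360 mm wide (y), 295 deep (x -145 to +150), 70 high, with three shelves between side plates (y = +-155, top 201 mm high, x -122 to +128). Only the top shelf is out; the lower two are fixed, lip fronts at x = -125, top edges 180 mm high and less. Origin: on the bench under the middle of the shelves; x points from front to back, the way shelves slide in.
- shelf: Top shelf, loose: slotted steel tray 248 mm deep (x -125 to +123), 259 wide, about 0.75 kg. Origin: its middle, level with the underside of its rear pins, 185 mm above the bench while sliding; axes parallel to the agitator's. Deck top 19 mm above origin. 8 mm pins stick out sideways at x = +108; side hems notched 14 mm at x = -108. Starts 50 to 90 mm out to the front; slides under 2 to 7 N.
- lip (a point): Middle of the front face of the shelf's upright lip, which one pushes: 5 mm thick, full width, from 7 to 45 mm above the shelf's origin; this point is 32 mm above the origin, at x = -125 mm. In front of it the space is open down to the bench. A pressing finger's friction may hold the front of the shelf up over the notches until the finger backs off.
- home (a point): Where the shelf's origin lies when home: on the agitator's middle line, 180 mm above the bench, 5 mm below sliding level. There its pins drop into 12 x 5 mm notches in the runner ledges (x = +108, y = +-140 from the agitator's origin) and its hem notches over 10 mm rollers (x = -108, y = +-124), by its own weight. Play +-2 mm along x, 1.5 mm sideways; the notches' far walls are solid stops.
- bottle: Amber screw-cap jar, 36 mm across, 55 mm high, standing loose on the shelf's deck, left half. Origin: centre of its underside.
- case: Lidded clear sample case 73 x 93 x 35 mm lying loose on the shelf's deck, right half. Origin: centre of its underside.
- tube_rack: Light blue rack of capped tubes, 70 x 164 mm, 94 mm high, on the bench left of the agitator. Origin: centre of its underside.
- kidney_dish: Open steel instrument dish 100 x 200 x 35 mm, on the bench right of the agitator. Origin: centre of its underside.
- clamp_forceps: Steel clamp forceps 170 mm long, 9 mm high, lying on the bench between robot and agitator.
- tape_roll: Roll of white tape, 90 mm across, 18 mm high, flat on the bench between robot and agitator.
- marker: White marker pen with black cap, 120 mm long, 14 mm high, on the bench near the robot, right.
Not all that is in view belongs to the job. Of the things shaped like the case, the clear one is meant.

How it is judged:
By the outcome, as a careful person would: the job done as asked, in the order asked, and still so for the second after the job is handed in, with the robot touching nothing.
It also fails if it takes over 38 s, if anything falls off the work surface, if the arm or the gripper's body presses on something with over 40 N, if the wrist force passes 120 N, or if a joint passes its speed limit or range.

### The arm

A 7-joint arm with a two-finger parallel gripper is mounted at the origin on the work surface. World frame = base frame: x ahead of the robot, y to its left, z up, the work surface at z = 0. Lengths are in m, angles in rad, forces in N, time in s.
With the tool pointing down it reaches from about 0.4 to 0.925 m from the base axis. Payload 4.1 kg.
Tool frame: the origin (TCP) lies midway between the tips of the shut fingers; the grasp point (between the pads) lies 19 mm behind it; y points along the fingers, x is the direction in which the jaws open and shut, and the axes are right-handed (so a half turn about y gives the same grasp; the last joint's range is limited). The gripper opens to 85 mm and grips with 20 to 120 N. Pads are 22 mm wide; open, the fingers measure 114 mm over their backs; the gripper's body (76 mm by 85 mm) begins 54 mm behind the grasp point. The pads swing forward as they close: fully open they stand 13 mm farther back than shut.
Start: joints at [1.112, 0.398, 0.045, 1.537, -0.019, 1.207, -0.051], TCP at [0.229, -0.608, 0.231] pointing down, gripper open.
Joint ranges: [-2.82, 2.82], [-0.49, 2.23], [-1.37, 1.46], [0, 2.46], [-1.36, 4.5], [0.23, 2], [-2.94, 2.94]. Speed limits (rad/s): [2.57, 2.57, 3.14, 3.14, 3.14, 3.14, 3.14].

### API

Orientations are given as a unit quaternion [w, x, y, z].
In Python, from station import ctrl gives the robot as it stands. The module is installed in compiled form; this text tells all that it offers.
- The arm moves only by the tool move_arm, never from a script. Its argument "targets" is text: rows parted by semicolons, each of 5 numbers parted by spaces: the finger opening in mm, from 0 to 85.4, then the shift along the tool's x, y, z in mm, then the turn about the tool's y in rad. In form: grip dx dy dz spin; .... A call has 1 to 12 rows; each row is the pose to reach, as a shift and turn from the pose commanded when the call began, along the tool's axes at that moment; what a row does not reach only later rows make up. A row lasts 1/10 s, in which the tool goes at most 50 mm and 8.59 degrees, less where a joint would pass 70% of its speed; a pose out of reach is approached as far as the arm can. A call with a gripper value outside its range is refused whole. The fingers move at their own pace and stop on an object; "newtons" is the grip in N (left out, the last holds). Time passes only in rows, so rows that repeat a pose let the fingers close. It gives the time, the measured TCP pose, the force and the opening at its end, in the units of the state.
- ctrl.get_obs(): the state, without advancing time (a new reading comes with each control period).
- ctrl.grab_frame(name): name is "side" or "top" or "wrist"; returns the picture (420x560x3 uint8, blue, green, red); there is no depth.
- ctrl.camera_model(name): a dict with "intrinsics" (3x3 intrinsics, pixels), "D" ([k1, k2, p1, p2, k3] as OpenCV has them; the pictures are not rectified), "camera_from_world" (4x4, takes a point from world to camera coordinates). Camera axes: x right, y up, looking along -z (the intrinsics and any distortion apply to the point x, -y, -z); pixel columns grow to the right and rows downward; lengths in m; the calibration is good to about 2 mm. A picture is of the moment at which its call begins: read the wrist's pose just before it. camera_model takes no time and is no camera call; for the wrist camera it gives the pose at the moment of the call.
- ctrl.finish_job(): hands the job in, once; it reports no verdict.
The state is a dict: "time": time; "joint_pos": joint angles; "joint_velocities": joint speeds; "joint_efforts": joint torques, N m; "eef_pos": TCP position; "tool_rot": TCP orientation; "force": force on the tool from outside, world axes, zero at the start; "torque": the same for the moment, N m; "width": opening from 0.0 (shut) to 1.0 (fully open).
Only numpy, scipy, OpenCV 4.12 (cv2) and the standard library are available. Lean on these libraries where they do the work, as an engineer would, in place of code of your own. Each camera call takes 0.05 s, during which the arm holds its last target. There are 200 camera calls.

## Working session

There is one attempt and no reset: what is moved stays moved. The work goes in short steps, Python scripts to look and compute and a tool call to move; the robot and the scene stay as the last step left them, time stands still between calls to the robot, and variables do not carry over. Pictures are saved under pics/ and viewed, about 8 in all and at most 12, crops included, and the job is handed in when it is done.

Besides the shell and the picture viewer there is one more tool, called after "Request:" as name(argument=value, ...), one argument or row to a line, values as JSON. move_arm: Moves the arm, as the interface text tells. Its arguments: {"type":"object","properties":{"targets":{"type":"string"},"newtons":{"type":"number"}},"required":["targets"]}

```bash
mkdir -p pics; cat > h.py <<'E'
import numpy as np, cv2
from station import ctrl
def ray(m,u,v):
    K=np.array(m["intrinsics"]);D=np.array(m["D"]);T=np.array(m["camera_from_world"])
    p=cv2.undistortPoints(np.array([[[u,v]]],float),K,D)[0,0]
    R=T[:3,:3];return -R.T@T[:3,3], R.T@np.array([p[0],-p[1],-1.])
def onz(m,u,v,z):
    c,d=ray(m,u,v);return c+d*(z-c[2])/d[2]
def proj(m,P):
    K=np.array(m["intrinsics"]);D=np.array(m["D"]);T=np.array(m["camera_from_world"])
    q=(T[:3,:3]@np.atleast_2d(P).T).T+T[:3,3]; q=q*[1,-1,-1]
    return cv2.projectPoints(q,np.zeros(3),np.zeros(3),K,D)[0][:,0]
E
python3 - <<'E'
from h import *
for n in("side","top"):
    cv2.imwrite(f"pics/{n}0.png",ctrl.grab_frame(n)); m=ctrl.camera_model(n)
    print(n,np.round(ray(m,280,210),3), np.round(m["intrinsics"],0).tolist())
o=ctrl.get_obs();print(o["time"],o["eef_pos"],o["tool_rot"],o["force"],o["width"])
E
```

```text
side [[ 0.277 -0.722  0.992]
 [ 0.21   0.628 -0.75 ]] [[437.0, 0.0, 277.0], [0.0, 437.0, 207.0], [0.0, 0.0, 1.0]]
top [[ 0.281 -0.002  1.298]
 [ 0.186 -0.003 -0.983]] [[477.0, 0.0, 282.0], [0.0, 477.0, 206.0], [0.0, 0.0, 1.0]]
0.1 [ 0.22869136 -0.60784164  0.2303792 ] [ 0.58174289 -0.58109166  0.40296076 -0.40190835] [-0.25404897 -0.2521865   0.16347647] 0.996574253299898
```

View pics/side0.png

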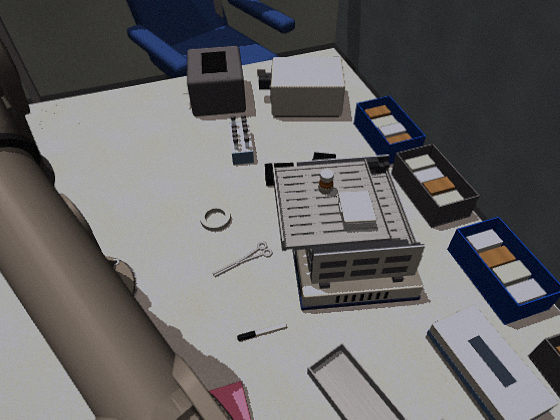

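View pics/top0.png

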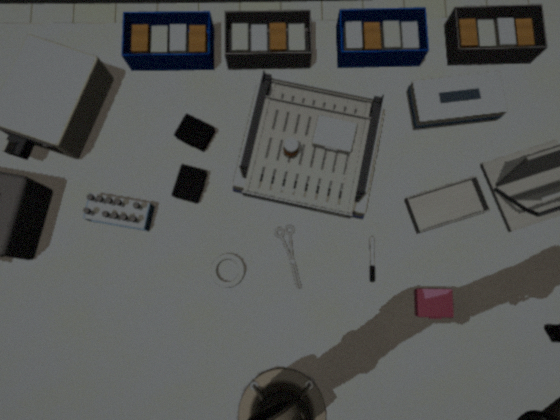

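Side view: the shelf is at (350,190), with the jar at (327,180) and the clear/white case at (357,208). Top view: front lip runs from about (235,190) to (362,215), jar at (291,148), case at (333,134). The case is only there to be avoided. The other boxes (pink (434,302), the blue and dark bins) are not on the shelf. Next is a close crop to measure.

```bash
python3 - <<'E'
from h import *
from scipy.spatial.transform import Rotation as R
f=np.mean([ctrl.grab_frame("top").astype(float) for _ in range(2)],0)
c=f[65:225,225:395]; c=cv2.resize(np.clip(c*1.5,0,255).astype(np.uint8),None,fx=4.4,fy=3.7*1.0,interpolation=cv2.INTER_CUBIC)
cv2.imwrite("pics/crop1.png",c);print(c.shape)
q=ctrl.get_obs()["tool_rot"];print(np.round(R.from_quat(q,scalar_first=True).as_matrix(),3))
m=ctrl.camera_model("top")
for n,u,v,z in[("lipL",235,190,.23),("lipR",362,215,.23),("jar",291,148,.25),("case",333,134,.24),("plateLback",266,73,.201),("plateRback",382,97,.201)]: print(n,np.round(onz(m,u,v,z),3))
E
```

```text
(592, 748, 3)
[[ 0.352 -0.001  0.936]
 [-0.936  0.001  0.352]
 [-0.001 -1.    -0.   ]]
lipL [0.532 0.097 0.23 ]
lipR [ 0.468 -0.191  0.23 ]
jar [ 0.623 -0.033  0.25 ]
case [ 0.658 -0.132  0.24 ]
plateLback [0.833 0.023 0.201]
plateRback [ 0.765 -0.26   0.201]
```

View pics/crop1.png

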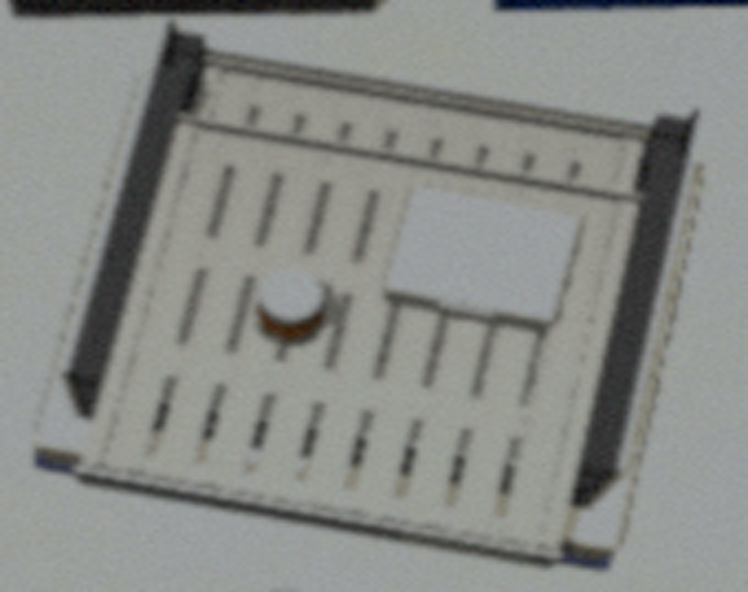

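```bash
python3 - <<'E'
from h import *
m=ctrl.camera_model("top")
g=lambda x,y,z: onz(m,225+x/4.4-.4,65+y/3.7-.4,z)
P={k:g(*a) for k,a in dict(lipL=(82,472,.23),lipR=(558,553,.23),houL=(37,453,.07),houR=(609,551,.07),plL=(172,22,.201),plR=(697,112,.201),jar=(292,297,.259),case=(484,255,.239)).items()}
for k,v in P.items(): print(k,np.round(v,4))
for a,b in(("lipL","lipR"),("houL","houR"),("plL","plR")):
    d=P[a]-P[b]; print(a,np.linalg.norm(d[:2]),np.degrees(np.arctan2(-d[0],d[1])))
yaw=np.mean([np.arctan2(-(P[a]-P[b])[0],(P[a]-P[b])[1]) for a,b in(("houL","houR"),("plL","plR"),("lipL","lipR"))]);print("yaw",yaw)
# fit agitator origin
ex=np.array([np.cos(yaw),np.sin(yaw)]);ey=np.array([-ex[1],ex[0]])
os_=[]
for k,(x,y) in dict(houL=(-.145,.18),houR=(-.145,-.18),plL=(.128,.155),plR=(.128,-.155)).items():
    o=P[k][:2]-x*ex-y*ey; os_.append(o); print(k,np.round(o,4))
O=np.mean(os_,0)
for k,v in P.items(): d=v[:2]-O; print(k,"agit",np.round([d@ex,d@ey],4))
print("O",O)
q=ctrl.get_obs()["eef_pos"]; print(q)
from scipy.spatial.transform import Rotation as R
print("spin z->ex", np.degrees(np.arctan2(.352,.936)),np.degrees(yaw))
E
```

```text
lipL [0.5261 0.0785 0.23  ]
lipR [ 0.4704 -0.1669  0.23  ]
houL [0.5771 0.1174 0.07  ]
houR [ 0.4996 -0.222   0.07  ]
plL [0.8399 0.0286 0.201 ]
plR [ 0.7702 -0.2625  0.201 ]
jar [ 0.6276 -0.0326  0.259 ]
case [ 0.6599 -0.1354  0.239 ]
lipL 0.2516613559969991 -12.775093176414495
houL 0.3481658643525679 -12.866115442922425
plL 0.2992906309966626 -13.457411707969985
yaw -0.2274665525662295
houL [ 0.6778 -0.0907]
houR [ 0.6815 -0.0794]
plL [ 0.6802 -0.0935]
plR [ 0.6804 -0.0826]
lipL agit [-0.1872  0.1261]
lipR agit [-0.186  -0.1256]
houL agit [-0.1462  0.1755]
houR agit [-0.1452 -0.1727]
plL agit [0.1298 0.1482]
plR agit [ 0.1276 -0.151 ]
jar agit [-0.0632  0.0407]
case agit [-0.0085 -0.0521]
O [ 0.67998553 -0.08654374]
[ 0.22873413 -0.60802778  0.23067201]
spin z->ex 20.609692937532063 -13.032873442435635
```

Lip is about 62 mm out and the agitator yaw is −13°. I'll raise, swing over to in front of the lip and turn the tool so z points along the sliding direction.

Request:
move_arm(
  targets="40 0 -50 0 0; 40 0 -80 0 0; 40 -463 -80 406 0.587; 40 -463 -80 406 0.587; 40 -463 -80 406 0.587; 40 -463 -80 406 0.587; 40 -463 -80 406 0.587; 40 -463 -80 406 0.587; 40 -463 -80 406 0.587; 40 -463 -80 406 0.587; 40 -463 -80 406 0.587; 40 -463 -80 406 0.587",
)

```text
time: 1.4
eef_pos: [0.4043, -0.1411, 0.3114]
tool_rot: [-0.44, 0.44, -0.553, 0.554]
force: [0.9, -0.6, 0.1]
width: 0.467
```

Request:
move_arm(
  targets="40 -40 0 6 0; 40 -80 0 12 0; 40 -115 0 16 0; 40 -115 0 16 0; 40 -115 0 16 0; 40 -115 0 16 0",
)

```text
time: 2.0
eef_pos: [0.4452, -0.036, 0.3111]
tool_rot: [-0.439, 0.44, -0.554, 0.554]
force: [-0.9, 0.3, -0.3]
width: 0.467
```

```bash
python3 - <<'E'
from h import *
o=ctrl.get_obs();p=o["eef_pos"];print(o["time"],p,o["force"])
O=np.array([.680,-.0865]);ex=np.array([.9742,-.2255]);ey=np.array([.2255,.9742]);d=p[:2]-O;print("agit",d@ex,d@ey)
m=ctrl.camera_model("wrist");cv2.imwrite("pics/w1.png",ctrl.grab_frame("wrist"))
for x,y,z in[(-.187,.1295,.23),(-.187,-.1295,.23),(-.187,0,.23)]:
    w=O+x*ex+y*ey;print(proj(m,[w[0],w[1],z]))
E
```

```text
2.0 [ 0.44516019 -0.03602226  0.31110158] [-0.90280709  0.31812395 -0.32367424]
agit -0.24016367031270336 -0.00378096716111623
[[ 97.03527198 148.00286761]]
[[453.25508889 146.7331064 ]]
[[275.09461366 146.77327809]]
```

View pics/w1.png

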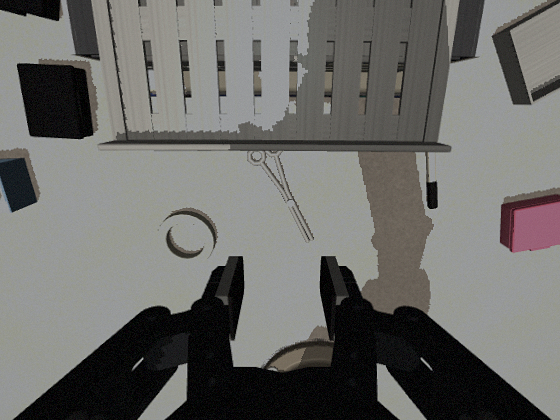

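The wrist view agrees with the estimate: lip from (100,148) to (451,147), predicted 97–453 at row 147, and nothing in front of it at that height. Next: lower the fingers and approach.

Request:
move_arm(
  targets="40 -4 40 0 0; 40 -4 80 0 0; 40 -4 111 0 0; 40 -4 111 0 0; 40 -4 111 0 0; 40 -4 111 10 0; 40 -4 111 20 0; 40 -4 111 28 0; 40 -4 111 34 0; 40 -4 111 34 0; 40 -4 111 34 0",
)

```text
time: 3.15
eef_pos: [0.4796, -0.0383, 0.2002]
tool_rot: [0.44, -0.44, 0.554, -0.553]
force: [0.0, -0.2, 0.1]
width: 0.469
```

Request:
move_arm(
  targets="40 0 0 1 0; 40 0 0 2 0; 40 0 0 3 0; 40 0 0 4 0; 40 0 0 5 0; 40 0 0 6 0; 40 0 0 7 0; 40 0 0 8 0; 40 0 0 9 0; 40 0 0 10 0; 40 0 0 11 0; 40 0 0 12 0",
)

```text
time: 4.35
eef_pos: [0.4912, -0.0413, 0.2002]
tool_rot: [-0.44, 0.44, -0.553, 0.553]
force: [-3.1, -1.5, 2.1]
width: 0.469
```

Request:
move_arm(
  targets="40 0 0 2 0; 40 0 0 5 0; 40 0 0 8 0; 40 0 0 11 0; 40 0 0 14 0; 40 0 0 17 0; 40 0 0 20 0; 40 0 0 23 0; 40 0 0 26 0; 40 0 0 28 0; 40 0 0 30 0; 40 0 0 30 0",
)

```text
time: 5.55
eef_pos: [0.5212, -0.048, 0.2002]
tool_rot: [-0.44, 0.44, -0.553, 0.554]
force: [-2.2, 0.2, 0.8]
width: 0.467
```

```bash
python3 - <<'E'
from h import *
o=ctrl.get_obs();p=o["eef_pos"]
O=np.array([.680,-.0865]);ex=np.array([.9742,-.2255]);ey=np.array([.2255,.9742]);d=p[:2]-O;print("agit",d@ex,d@ey,o["force"],o["time"])
m=ctrl.camera_model("wrist");f=ctrl.grab_frame("wrist")
t=ctrl.grab_frame("top")[65:225,225:395]; t=cv2.resize(np.clip(t*1.5,0,255).astype(np.uint8),None,fx=2.35,fy=2.625,interpolation=cv2.INTER_CUBIC)
f=cv2.resize(f,(400,420))
cv2.imwrite("pics/p2.png",np.hstack([f,t]))
E
```

```text
agit -0.1633859124866939 0.0017334620697870302 [-2.22637667  0.21866929  0.83528475] 5.55
```

View pics/p2.png

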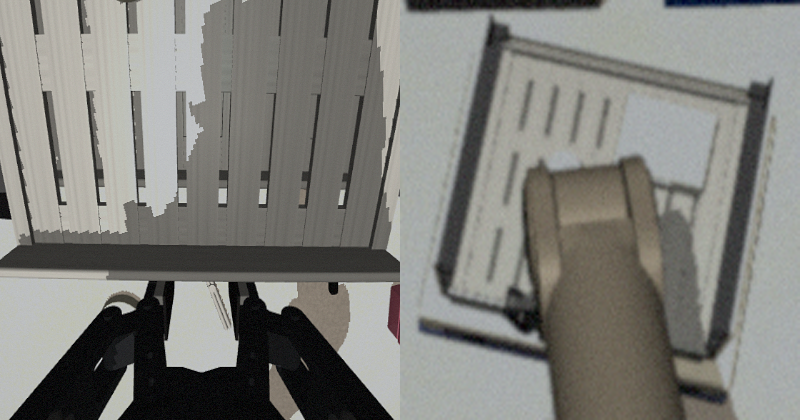

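The shelf is sliding straight with the fingers on the lip (wrist row ~281). I'll compute how far is left.

```bash
python3 - <<'E'
from h import *
m=ctrl.camera_model("wrist")
O=np.array([.680,-.0865]);ex=np.array([.9742,-.2255])
f=cv2.GaussianBlur(cv2.cvtColor(ctrl.grab_frame("wrist"),6),(5,3),0).astype(float)
for u in(100,280,480): print(u,f[262:292:2,u].round().astype(int))
for v in(272,277,281): print(v,((onz(m,280,v,.23)[:2]-O)@ex).round(4))
E
```

```text
100 [ 52  51  51  67 121 168 182 183 167 189 190 189 189 190 190]
280 [ 51  51  52  51  53  86 104 107 107 108 182 191 191 191 191]
480 [ 51  52  51  51  49  69 101 106 104  98 150 146 122 127 128]
272 -0.147
277 -0.1494
281 -0.1513
```

Request:
move_arm(
  targets="40 0 0 2 0; 40 0 0 4 0; 40 0 0 6 0; 40 0 0 8 0; 40 0 0 10 0; 40 0 0 12 0; 40 0 0 14 0; 40 0 0 16 0; 40 0 0 18 0; 40 0 0 19 0; 40 0 0 20 0",
)

```text
time: 6.8
eef_pos: [0.5401, -0.0524, 0.2003]
tool_rot: [-0.44, 0.44, -0.553, 0.553]
force: [-4.4, 0.1, 1.4]
width: 0.467
```

Request:
move_arm(
  targets="40 0 0 0.5 0; 40 0 0 1 0; 40 0 0 1.5 0; 40 0 0 2 0",
)

```text
time: 7.2
eef_pos: [0.5421, -0.0529, 0.2001]
tool_rot: [-0.44, 0.44, -0.553, 0.554]
force: [-2.8, -0.0, -1.4]
width: 0.471
```

Request:
move_arm(
  targets="40 0 0 0.5 0; 40 0 0 1 0; 40 0 0 1.5 0; 40 0 0 2 0",
)

```text
time: 7.6
eef_pos: [0.5453, -0.0532, 0.201]
tool_rot: [-0.441, 0.439, -0.553, 0.554]
force: [0.3, 0.5, 0.7]
width: 0.467
```

Force fell off near x_lip ≈ −0.126, so something may have dropped. Checking.

```bash
cat > look.py <<'E'
from h import *
import sys
n=sys.argv[1]
for _ in range(3):
    o=ctrl.get_obs();p=o["eef_pos"];print(o["time"],p.round(4) if hasattr(p,'round') else p,np.round(o["force"],1))
    s=ctrl.grab_frame("side")
m=ctrl.camera_model("wrist");f=ctrl.grab_frame("wrist")
s=cv2.resize(np.clip(s[140:320,255:435]*1.3,0,255).astype(np.uint8),(540,540),interpolation=cv2.INTER_CUBIC)
f=cv2.resize(f[150:420],(260,540)) if 0 else s[:,:0]
cv2.imwrite(f"pics/{n}.png",np.hstack([s,f]))
E
python3 look.py s3
```

```text
7.6 [ 0.5453 -0.0532  0.201 ] [0.3 0.5 0.7]
7.65 [ 0.5452 -0.0533  0.2009] [ 0.  -0.7 -0.4]
7.7 [ 0.5449 -0.0533  0.2009] [ 0.8 -0.   0.5]
```

View pics/s3.png

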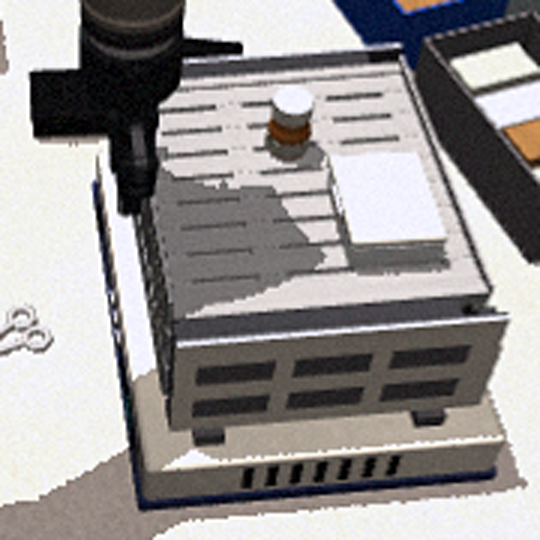

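Side view: the shelf is inside the plates, with the jar (290,115) and case (390,205) standing. No force on the fingers now. I'll back off horizontally, then up a bit, and look at the level from the wrist and from the side.

Request:
move_arm(
  targets="40 0 0 -1 0; 40 0 0 -3 0; 40 0 0 -8 0; 40 0 0 -20 0; 40 0 0 -40 0; 40 0 0 -60 0; 40 0 -40 -80 0; 40 0 -80 -100 0; 40 0 -110 -104 0; 40 0 -110 -104 0; 40 0 -110 -104 0; 40 0 -110 -104 0",
)

```text
time: 9.0
eef_pos: [0.4415, -0.0299, 0.309]
tool_rot: [0.439, -0.441, 0.554, -0.553]
force: [-0.9, 0.3, -0.2]
width: 0.468
```

```bash
cat > fin.py <<'E'
from h import *
import sys
o=ctrl.get_obs();print(o["time"],np.round(o["eef_pos"],4),np.round(o["force"],1))
O=np.array([.680,-.0865]);ex=np.array([.9742,-.2255]);ey=np.array([.2255,.9742])
W=lambda x,y,z:[*(O+x*ex+y*ey),z]
m=ctrl.camera_model("wrist");f=ctrl.grab_frame("wrist")
s=ctrl.grab_frame("side");ms=ctrl.camera_model("side")
for z in(.225,.230):
    print(z,"wrist lip ends",proj(m,[W(-.125,.1295,z),W(-.125,0,z),W(-.125,-.1295,z)]).round(1).tolist())
    print("  side",proj(ms,[W(-.125,.1295,z),W(-.125,-.1295,z),W(.123,-.1295,z-.019)]).round(1).tolist())
f=f[:300]
s=cv2.resize(np.clip(s[140:300,260:430]*1.3,0,255).astype(np.uint8),(319,300),interpolation=cv2.INTER_CUBIC)
cv2.imwrite(f"pics/{sys.argv[1]}.png",np.hstack([cv2.resize(f,(480,300)),s])) if 0 else cv2.imwrite(f"pics/{sys.argv[1]}.png",np.vstack([f,cv2.resize(s,(560,300)[:2])]))
E
python3 fin.py f4
```

```text
9.0 [ 0.4415 -0.0299  0.309 ] [-0.9  0.3 -0.2]
0.225 wrist lip ends [[88.9, 46.3], [282.4, 44.3], [475.5, 46.1]]
  side [[296.2, 160.8], [311.4, 239.5], [419.8, 235.1]]
0.23 wrist lip ends [[84.4, 45.1], [282.5, 42.9], [480.0, 44.8]]
  side [[296.2, 159.3], [311.5, 238.1], [420.3, 233.7]]
```

View pics/f4.png

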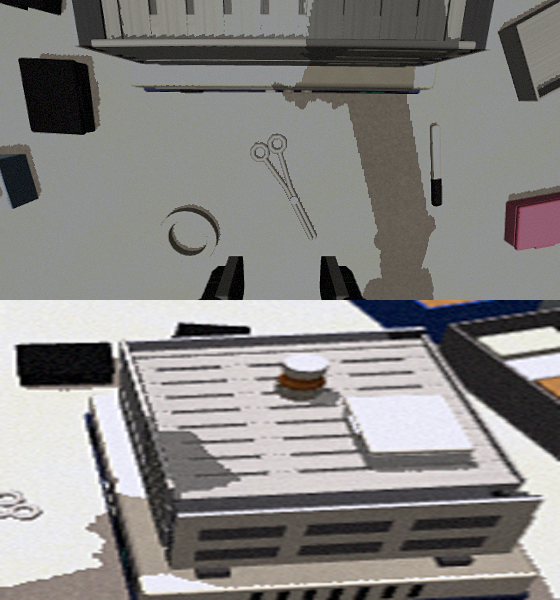

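```bash
python3 - <<'E'
from h import *
f=np.mean([ctrl.grab_frame("wrist").astype(float) for _ in range(3)],0)
a=np.clip(np.hstack([f[20:75,65:130],f[20:75,440:505]])*1.6,0,255).astype(np.uint8)
cv2.imwrite("pics/c5.png",cv2.resize(a,None,fx=6,fy=6,interpolation=cv2.INTER_NEAREST))
E
```

```text
(no output)
```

View pics/c5.png

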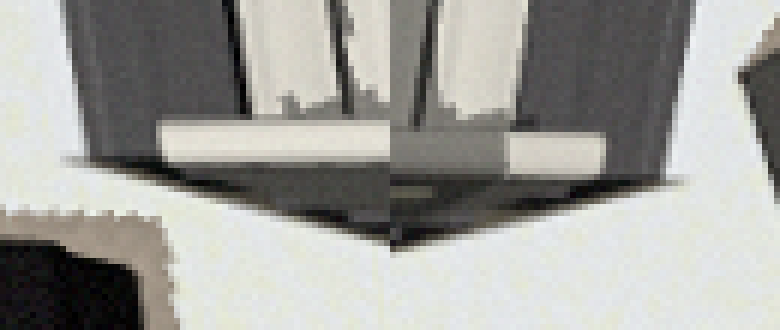

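```bash
python3 - <<'E'
from h import *
w=cv2.imread("pics/w1.png");a=np.hstack([w[115:170,65:130],w[115:170,410:475]])
b=cv2.imread("pics/side0.png")[230:275,270:435];
s=np.mean([ctrl.grab_frame("side").astype(float) for _ in range(4)],0)[215:260,280:435]
a=cv2.resize(np.clip(a*1.6,0,255).astype(np.uint8),None,fx=6,fy=5,interpolation=0)
s=cv2.resize(np.clip(s*1.3,0,255).astype(np.uint8),(780,300),interpolation=cv2.INTER_CUBIC)
cv2.imwrite("pics/c6.png",np.vstack([a,s]))
E
```

```text
(no output)
```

View pics/c6.png

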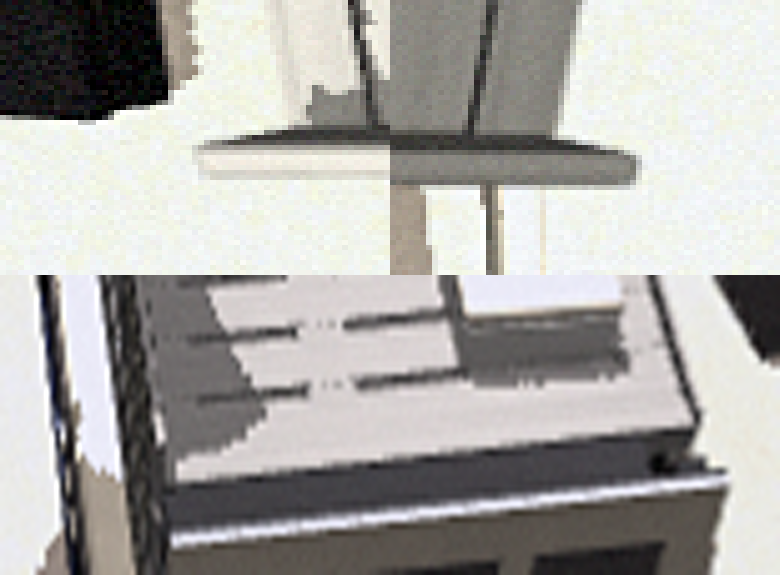

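```bash
python3 - <<'E'
from h import *
m=ctrl.camera_model("side")
O=np.array([.680,-.0865])
for yaw in(-.2275,-.2335):
    ex=np.array([np.cos(yaw),np.sin(yaw)]);ey=np.array([-ex[1],ex[0]])
    W=lambda x,y,z:[*(O+x*ex+y*ey),z]
    print("plate",proj(m,[W(-.122,-.155,.201),W(.128,-.155,.201)]).round(1).tolist())
    for y in(-.1295,-.124):
      for z in(.199,.204): print(y,z,proj(m,[W(-.12,y,z),W(.123,y,z)]).round(1).tolist())
s=np.mean([ctrl.grab_frame("side").astype(float).mean(2) for _ in range(10)],0)
# subpixel rows of deck->wall (bright->dark) edge and plate-top bright peak
for u in range(320,421,10):
    c=s[215:262,u-1:u+2].mean(1);g=np.diff(c);pk=215+np.argmax(c*(np.arange(47)>np.argmin(g)+3)*(np.arange(47)<np.argmin(g)+14))
    print(u,"deck edge",215.5+np.argmin(g),"plate top",pk, end="; ")
E
```

```text
plate [[314.0, 255.2], [425.1, 245.3]]
-0.1295 0.199 [[313.1, 246.4], [419.1, 237.0]]
-0.1295 0.204 [[313.2, 245.0], [419.6, 235.7]]
-0.124 0.199 [[312.7, 244.4], [418.3, 235.1]]
-0.124 0.204 [[312.8, 243.1], [418.8, 233.8]]
plate [[313.6, 254.9], [424.8, 245.6]]
-0.1295 0.199 [[312.7, 246.2], [418.8, 237.3]]
-0.1295 0.204 [[312.8, 244.8], [419.3, 235.9]]
-0.124 0.199 [[312.3, 244.2], [418.1, 235.4]]
-0.124 0.204 [[312.4, 242.9], [418.6, 234.0]]
320 deck edge 254.5 plate top 260; 330 deck edge 244.5 plate top 253; 340 deck edge 243.5 plate top 252; 350 deck edge 242.5 plate top 251; 360 deck edge 251.5 plate top 256; 370 deck edge 250.5 plate top 256; 380 deck edge 249.5 plate top 261; 390 deck edge 239.5 plate top 248; 400 deck edge 238.5 plate top 247; 410 deck edge 237.5 plate top 246; 420 deck edge 246.5 plate top 259;
```

```bash
python3 -c "
from station import ctrl
o=ctrl.get_obs();print(o['time'],o['force']);print(ctrl.finish_job())"
```

```text
9.95 [ 1.25079043  0.2754438  -0.20888213]
the job is handed in; nothing more can be done
None
```

The shelf is home. I pushed the middle of its front lip with the fingertips for about 60 mm, with readings of no more than about 5 N. The push force fell to zero with the lip at about x = −126 mm. I then backed straight off, raised the hand clear and handed the job in at about 10 s.

Last checks:
- **Front height:** the lip's apparent width in the wrist view puts its top edge at about 225 mm. It was 230 mm while sliding, so the front has dropped 5 mm.
- **Level:** in the side view the deck edge fits the dropped height (199 mm) at both front and rear to within about 0.5 px. The undropped height would be about 1.4 px off.
- **Jar and case:** both were still standing on the deck in the last views, and nothing on the bench looked disturbed.
- **Hand clear:** the final force reading was at noise level, about 1 N.

No final check failed. The height checks rest on differences of about 1–2 px, and an automatic edge trace picked the wrong edge in some columns, so I relied on the hand-read edges.

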